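# Show the bench camera the hidden timing mark in an inspection mirror

### The arm

A 7-joint arm with a two-finger parallel gripper is mounted at the origin on a cart in front of the work surface, level with it; the furniture and walls round the work are solid. World frame = base frame: x ahead of the robot, y to its left, z up, the work surface at z = 0. Lengths are in mm, angles in rad, forces in N, time in s.
With the tool pointing down it reaches from about 400 to 875 mm from the base axis. Payload 4.4 kg.
Tool frame: the origin (TCP) lies at the very end of the fingers, on their centre line; the grasp point (between the pads) lies 19 mm behind it; z points along the fingers, y is the line along which they close (so a half turn about z gives the same grasp; the last joint's range is limited). The gripper opens to 85 mm and grips with 20 to 120 N. Pads are 22 mm wide; open, the fingers measure 114 mm over their backs; the gripper's body (76 mm by 85 mm) begins 54 mm behind the grasp point. The pads swing forward as they close: fully open they stand 13 mm farther back than shut.
Start: joints at [1.159, 0.628, 0.038, 1.517, -0.027, 0.996, -0.02], TCP at [220.346, -611.527, 198.513] pointing down, gripper open.
Joint ranges: [-3.06, 3.06], [-0.37, 2.12], [-1.25, 1.32], [0.18, 2.47], [-1.1, 4.24], [0.23, 1.98], [-2.94, 2.94]. Speed limits (rad/s): [2.57, 2.57, 3.14, 3.14, 3.14, 3.14, 3.14].

### API

Orientations are given as [roll, pitch, yaw] about the fixed x, y, z axes, in that order (R = Rz(yaw) Ry(pitch) Rx(roll)).
In Python, from cell import read_state, get_image, camera_params, finish_job gives the robot as it stands.
- The arm moves only by the tool arm_command, never from a script. Its argument "deltas" is a list of rows, each an object of numbers: "dx", "dy", "dz": the shift along the world's x, y, z in m; "yaw": the turn about the world's z in degrees; "jaw": the opening, from 0 (shut) to 1 (fully open). A call has 1 to 20 rows; each row is the pose to reach, as a shift and turn from the pose commanded when the call began; what a row does not reach only later rows make up. A row lasts 1/10 s, in which the tool goes at most 50 mm and 8.59 degrees, less where a joint would pass 70% of its speed; a pose out of reach is approached as far as the arm can. A call with a gripper value outside its range is refused whole. The fingers move at their own pace and stop on an object; the grip force is fixed at half the most. Time passes only in rows, so rows that repeat a pose let the fingers close. It gives the time, the measured TCP pose, the force, the opening and the grip force at its end, in the units of the state.
- read_state(): the state, without advancing time (a new reading comes with each control period).
- get_image(name): name is "scene" or "top"; returns (picture, depth): 420x560x3 uint8, red, green, blue; 420x560 float32, mm along the optical axis (not along the pixel's ray), 0 where there is no reading.
- camera_params(name): a dict with "camera_matrix" (3x3 intrinsics, pixels), "k1" (the pictures are not rectified: a ray, as slopes to the right and down, at radius r is drawn at 1 + k1 r^2 times it, then the intrinsics apply), "extrinsics" (4x4, takes a point from camera to world coordinates). Camera axes: x right, y down, z forward; pixel columns grow to the right and rows downward; lengths in mm; the calibration is good to about 2 mm. A picture is of the moment at which its call begins. camera_params takes no time and is no camera call.
- finish_job(): hands the job in; it is judged then, once.
The state is a dict: "clock": time; "qpos": joint angles; "qd": joint speeds; "tau": joint torques, N m; "eef_pos": TCP position; "tool_rot": TCP orientation; "force": force on the tool from outside, world axes, zero at the start; "torque": the same for the moment, N m; "width": finger opening in mm; "gripper_force": force on a finger pad.
Only numpy, scipy, OpenCV 4.12 (cv2) and the standard library are available. Lean on these libraries where they do the work, as an engineer would, in place of code of your own. Each camera call takes 0.05 s, during which the arm holds its last target. There are 200 camera calls.

### The job

The bench camera stands behind the gear housing, looks over its top and cannot see the timing mark in the window on the housing's front. Slide the window's shutter fully open by its tab, then pick up the inspection mirror by its handle and hold it in the air about 12 cm in front of the window, level with it and angled so that the camera sees the timing mark in the middle of the glass. Finish while still holding the mirror steady at that angle, clear of everything, with the camera untouched and the other things on the bench undisturbed.

Things in the scene. Friction and masses are not known exactly. Their poses are not given: they have to be found in the camera images.
- station: fixed inspection station: plate 260 x 200 x 12 mm (x -50 to 210), cast gear housing (front face x = -12, 110 deep, 160 wide, top z = 137) and camera column (18 mm rod at x = 172, to z = 405). Origin on the bench top straight below the timing mark; x from the window back through the housing (at yaw 0 the window faces the robot), y left seen from the robot. Window: y -20 to 20, z 63 to 97 mm
- mark (a point): the timing mark: a small dark cross on the flywheel's rim inside the window, 12 mm behind the front face; at station (0, 0, 80) mm. It looks out of the window, along station -x
- camera: the grey bench camera with its black lens on the column, about 40 x 40 x 85 mm, must not be touched; its origin is the centre of the lens front, at station (120, 0, 330) mm; it looks down and forward over the housing's top at the space in front of the window, its axis passing through station (-125, 0, 78) mm
- lens (a point): centre of the lens front, the camera's eye: station (120, 0, 330) mm
- aim (a point): no visible thing: the point on the straight line from lens to mark, 0.738 of the way, at station (31, 0, 146) mm. With the mirror about 12 cm in front of the mark, the line square to the glass from its middle must halve the angle between the sight lines to lens and mark, and so pass through this point
- shutter (a joint): sliding steel shutter (52 wide, 43 mm high) in rails on the housing's front; 0 = shut over the window, 0.05 m = fully open at its stop; it grows as the shutter slides along station -y (to the right seen from the robot); slides with about 2 N of friction and stays where it is left
- tab (a point): middle of the shutter's black tab, to be pinched across y from above: 10 mm wide (y), 28 mm long (x, sticking out of the housing's front), 30 mm high, about 87 mm above the bench; moves with the shutter
- inspection_mirror: loose inspection mirror: black handle 110 long x 18 wide x 22 mm high lying on the bench, cranked steel rod, rectangular head 70 x 62 x 5 mm; 0.2 kg. Origin under the handle's middle; x along the handle to the head, z up as it lies (at yaw -90 degrees the head points to the robot's right and the glass faces away from the robot). Balances at x = 30 mm.
- mirror_head (a joint): stiff swivel of the head about the rod's axis (parallel to the handle, 34 mm above its underside): angle of the glass's outward normal, rad. 0 = along the mirror's +y, positive = turned up towards its +z. Differs from start to start (-0.2 to 0.2) and stays put while the mirror is carried (0.2 N m of friction)
- glass (a point): middle of the reflecting face (64 x 56 mm): 134 mm from the mirror's origin along its x, 3 mm in front of the swivel axis; its x runs along the mirror's x (the glass's long side), its z is the outward normal of the glass
- screwdriver: screwdriver with an orange handle, 205 mm long, lying left of the station; a bystander, leave it alone
- oil_bottle: standing squeeze bottle, 140 mm tall, 46 mm across; a bystander, leave it alone
- collet_1: small steel spring collet, 26 mm across, 34 mm tall, standing; a bystander, leave it alone
- collet_2: a second, equal spring collet; a bystander, leave it alone
- mug: mug, 84 mm across, 96 mm tall, at the right of the bench; a bystander, leave it alone
- brass_hammer: hammer, 236 mm long, lying on the right of the bench; a bystander, leave it alone

How it is judged (in metres and radians):
On the way, in this order (a step that is already met when the one before it is completed fails the run):
1. the shutter is slid fully open (value of joint shutter above 0.044 m), for 0.2 s.
2. the mirror is picked up and carried clear of the bench (height (world z) of inspection_mirror above 0.03 m and contact force between the fingers and inspection_mirror above 1 N and contact force between inspection_mirror and station below 0.2 N), for 0.2 s.
At the end, for the whole second after the job is handed in: Shutter open 44+ of 50 mm. Mirror still, in the fingers, 20+ mm up, off the station. Glass middle 100-155 mm from the mark, 55-110 mm up, within 45 mm of the centre line; aim point within 18 mm (long side) and 13 mm (short side) of the line square to the glass from its middle (value of joint shutter above 0.044 m and contact force between the fingers and inspection_mirror above 1 N and contact force between inspection_mirror and station below 0.2 N and height (world z) of inspection_mirror above 0.02 m and distance between glass and mark between 0.1 and 0.155 m and y of glass in the frame of station between -0.045 and 0.045 m and z of glass in the frame of station between 0.055 and 0.11 m and z of mark in the frame of glass above 0.06 m and z of lens in the frame of glass above 0.1 m and x of aim in the frame of glass between -0.018 and 0.018 m and y of aim in the frame of glass between -0.013 and 0.013 m and linear speed of inspection_mirror below 0.02 m/s and angular speed of inspection_mirror below 0.1 rad/s); the arm keeps its last pose, push and grip.
It fails at once if another thing on the bench is pushed more than 20 mm from its place (distance of any of screwdriver, oil_bottle, collet_1, collet_2, mug, brass_hammer from where it was at the start of the episode above 0.02 m).
It fails at once if the robot or the mirror knocks against the camera (over 1 N) (contact force between any of the arm, the fingers, inspection_mirror and camera above 1 N).
It also fails if it takes over 45 s, if anything falls off the work surface, if the arm or the gripper's body presses on something with over 40 N, if the wrist force passes 120 N, or if a joint passes its speed limit or range.

## Working session

There is one attempt and no reset: what is moved stays moved. The work goes in short steps, Python scripts to look and compute and a tool call to move; the robot and the scene stay as the last step left them, time stands still between calls to the robot, and variables do not carry over. Pictures are saved under pics/ and viewed, at most 10 in all, crops included, and the job is handed in when it is done.

Besides the shell and the picture viewer there is one more tool, called after "Emit:" as name(argument=value, ...) on one line, values as JSON. arm_command: Moves the arm, as the interface text tells. Its arguments: {"type":"object","properties":{"deltas":{"type":"array"}},"required":["deltas"]}

```bash
ls; mkdir -p pics; cat > h.py <<'E'
import numpy as np, cv2
from cell import *
def save(n,img): cv2.imwrite(f'pics/{n}.png',cv2.cvtColor(img,cv2.COLOR_RGB2BGR))
def ray(P,uv):
    K=np.array(P['camera_matrix'],float);T=np.array(P['extrinsics'],float)
    uv=np.atleast_2d(np.asarray(uv,float))
    d=cv2.undistortPoints(uv[:,None],K,np.array([P['k1'],0,0,0.]))[:,0]
    d=np.c_[d,np.ones(len(d))]@T[:3,:3].T
    return T[:3,3],d
def onz(P,uv,z):
    o,d=ray(P,uv); return o+d*((z-o[2])/d[:,2])[:,None]
def depthpts(P,uv,dep):
    o,d=ray(P,uv); uv=np.atleast_2d(uv).astype(int); return o+d*dep[uv[:,1],uv[:,0]][:,None]
def proj(P,X):
    K=np.array(P['camera_matrix'],float);T=np.linalg.inv(np.array(P['extrinsics'],float))
    return cv2.projectPoints(np.atleast_2d(X).astype(float),cv2.Rodrigues(T[:3,:3])[0],T[:3,3],K,np.array([P['k1'],0,0,0.]))[0][:,0]
E
python3 - <<'E'
from h import *
for n in('scene','top'):
    i,d=get_image(n); save(n+'0',i); np.savez(f'{n}0.npz',i=i,d=d); p=camera_params(n); print(n,p)
print(read_state())
E
```

```text
pics
scene {'camera_matrix': array([[431.74376007,   0.        , 281.17153202],
       [  0.        , 431.74376007, 200.12550111],
       [  0.        ,   0.        ,   1.        ]]), 'k1': -0.08448629989127439, 'extrinsics': array([[-8.89082911e-01, -1.94890604e-01,  4.14185020e-01,
         5.84867506e+01],
       [-4.57744742e-01,  3.76257222e-01, -8.05543452e-01,
         9.92872495e+02],
       [ 1.15274492e-03, -9.05785932e-01, -4.23734016e-01,
         7.44028272e+02],
       [ 0.00000000e+00,  0.00000000e+00,  0.00000000e+00,
         1.00000000e+00]])}
top {'camera_matrix': array([[510.20332651,   0.        , 281.53278045],
       [  0.        , 510.20332651, 215.60101819],
       [  0.        ,   0.        ,   1.        ]]), 'k1': -0.1906716007220496, 'extrinsics': array([[-2.44619687e-02, -9.77754841e-01,  2.08319666e-01,
         2.20875285e+02],
       [-9.99698868e-01,  2.43305035e-02, -3.19381658e-03,
        -3.37114784e+01],
       [-1.94575275e-03, -2.08335062e-01, -9.78055579e-01,
         1.94364236e+03],
       [ 0.00000000e+00,  0.00000000e+00,  0.00000000e+00,
         1.00000000e+00]])}
{'clock': 0.1, 'qpos': array([ 1.15919861,  0.62923748,  0.03844683,  1.51829059, -0.02697903,
        0.99635894, -0.02000111]), 'qd': array([ 0.00122413, -0.0020428 , -0.00027982, -0.00196717, -0.00294505,
       -0.00212844, -0.00089034]), 'tau': array([ 4.04112681e-03, -5.64529145e+01,  1.23084426e+00, -1.93973422e+01,
        1.13313622e-02,  5.41910558e-03, -1.15655274e-05]), 'eef_pos': array([ 220.11524208, -610.90480873,  197.68442203]), 'tool_rot': array([-3.13981672e+00,  3.69784930e-05,  3.45805870e-01]), 'force': array([1.61547193, 0.15978591, 0.58888009]), 'torque': array([-0.0055525 , -0.02360627, -0.02263534]), 'gripper_force': 0.0, 'width': 85.36125082553447}
```

View pics/scene0.png

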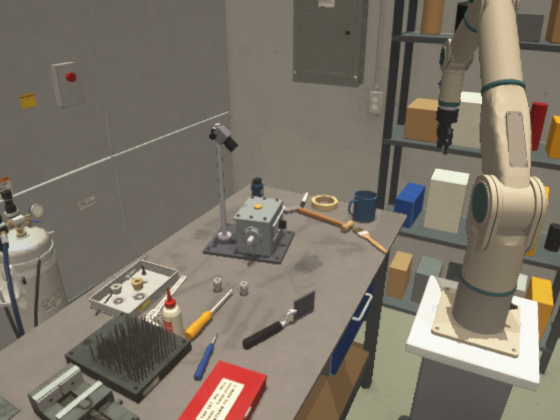

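View pics/top0.png

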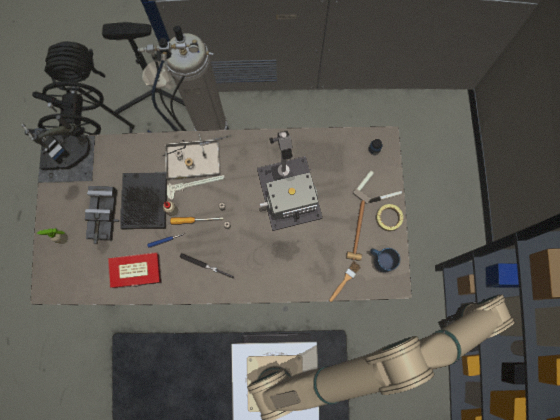

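The scene view shows the station at (250,225) and the mirror at (280,322), with its head at the right end. The top view has the housing at (292,195) and the mirror from (180,255) to (233,277). I'll zoom in on both.

```bash
python3 - <<'E'
from h import *
t=np.load('top0.npz')['i'];s=np.load('scene0.npz')['i']
r=lambda a:cv2.resize(a,(400,300),interpolation=cv2.INTER_CUBIC)
g=np.vstack([np.hstack([r(t[150:240,240:360]),r(t[230:290,170:250])]),np.hstack([r(s[180:270,195:315]),r(s[280:355,230:330])])])
save('crops0',g)
E
```

```text
(no output)
```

View pics/crops0.png

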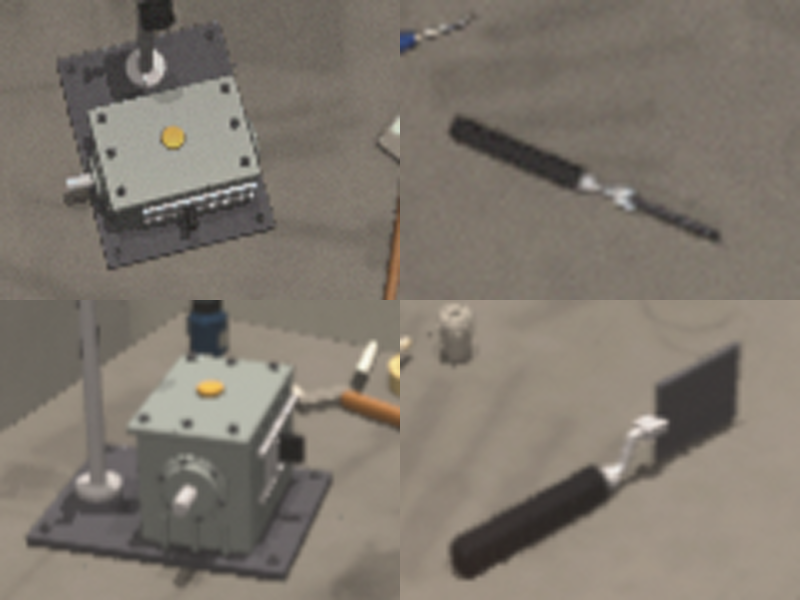

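The crops show the housing top corners, the shutter tab (black, at the front centre right of the housing), the mirror handle and the dark rectangular head. Next I'll measure the poses.

```bash
cat > m.py <<'E'
from h import *
def cloud(n,f,box):
    P=camera_params(n);u0,u1,v0,v1=box
    uu,vv=np.meshgrid(np.arange(u0,u1),np.arange(v0,v1));uv=np.c_[uu.ravel(),vv.ravel()]
    i=np.load(f)['i'];d=np.load(f)['d']
    k=d[uv[:,1],uv[:,0]]>0;uv=uv[k]
    return uv,depthpts(P,uv,d),i[uv[:,1],uv[:,0]].astype(int)
E
python3 - <<'E'
from m import *
np.set_printoptions(precision=1,suppress=True)
T=camera_params('top');S=camera_params('scene')
# hand-read corners from crop
c=lambda a,o,s:np.array(o)+np.array(a,float)/s
top=c([(88,110),(228,77),(260,172),(113,210)],(240,150),10/3)
plate=c([(58,60),(222,22),(273,228),(110,268)],(240,150),10/3)
A=onz(T,top,137);B=onz(T,plate,12);print('house',A,'plate',B)
uv,X,C=cloud('top','top0.npz',(240,360,150,240))
m=(X[:,2]>125)&(X[:,2]<147);r=cv2.minAreaRect(X[m][:,:2].astype(np.float32));print('depth house',m.sum(),r,np.median(X[m],0))
m=(abs(X[:,2]-12)<8);print('z plate',np.median(X[m][:,2]))
sc=c([(137,432),(185,358),(295,365),(245,440)],(195,180-90),10/3); print('scene house',onz(S,sc,137))
# mirror
for n,box in(('top',(170,250,230,290)),('scene',(230,330,280,355))):
    uv,X,C=cloud(n,n+'0.npz',box)
    m=(C.max(1)<62); im=np.zeros((420,560),np.uint8);im[uv[m][:,1],uv[m][:,0]]=255
    k,l,st,ce=cv2.connectedComponentsWithStats(im)
    for j in range(1,k):
        if st[j,4]>25:
            q=l[uv[:,1],uv[:,0]]==j; r=cv2.minAreaRect(uv[q].astype(np.float32))
            print(n,st[j],cv2.boxPoints(r).ravel(),'med',np.median(X[q],0),'z',np.percentile(X[q][:,2],[2,25,75,98]))
    
E
```

```text
house [[ 729.5   13.   137. ]
 [ 763.6 -142.7  137. ]
 [ 654.5 -173.8  137. ]
 [ 616.   -12.2  137. ]] plate [[ 827.3   50.8   12. ]
 [ 869.9 -145.6   12. ]
 [ 617.3 -195.9   12. ]
 [ 574.9   -5.8   12. ]]
depth house 1398 ((724.327392578125, -71.87875366210938), (186.92408752441406, 168.76283264160156), 12.067895889282227) [690.9 -78.7 138.2]
z plate 8.421861282557984
scene house [[ 709.3   25.4  137. ]
 [ 753.4 -132.9  137. ]
 [ 647.2 -169.1  137. ]
 [ 614.8   -6.2  137. ]]
top [180 254  26  13 112] [179.6 256.8 181.3 252.9 205.7 263.3 204.  267.3] med [465.6 301.6  22.3] z [14.7 19.3 24.8 31.8]
scene [295 295  18  23 223] [289.6 306.2 311.5 294.1 317.8 305.5 295.9 317.7] med [409.3 183.4  32.4] z [ 8.  19.1 46.3 56.8]
scene [243 322  39  27 365] [241.1 341.7 277.9 321.3 282.2 329.  245.4 349.5] med [461.6 309.2  18. ] z [ 3.5 10.8 20.5 23.4]
```

```bash
python3 - <<'E'
from m import *
np.set_printoptions(precision=2,suppress=True)
T=camera_params('top');S=camera_params('scene')
def tri(a,b):
    o1,d1=ray(T,a);o2,d2=ray(S,b);d1=d1[0];d2=d2[0]
    s=np.linalg.lstsq(np.c_[d1,-d2],o2-o1,rcond=None)[0];p=o1+s[0]*d1;q=o2+s[1]*d2
    return (p+q)/2,np.linalg.norm(p-q)
a=[(180.5,254.9),(204.9,265.3)];b=[(243.3,345.6),(280.,325.2)]
for i in(0,1): print('end',tri(a[i],b[i]),onz(T,a[i],15),onz(S,b[i],11))
uv,X,C=cloud('scene','scene0.npz',(243,282,322,349)); 
m=(C.max(1)<62)&(X[:,2]>4)&(X[:,2]<30);Y=X[m][:,:2]
w=np.linalg.svd(Y-Y.mean(0))[2][0];w*=-np.sign(w[1]);print('handle dir deg',np.degrees(np.arctan2(w[1],w[0])),np.percentile((Y-Y.mean(0))@w,[1,99]),Y.mean(0))
uv,X,C=cloud('scene','scene0.npz',(294,315,294,319))
m=(C.max(1)<62);im=np.zeros((420,560),np.uint8);im[uv[m][:,1],uv[m][:,0]]=1
im=cv2.erode(im,np.ones((3,3)));m=im[uv[:,1],uv[:,0]]>0;Y=X[m]
for _ in range(4):
    c=np.median(Y,0);n=np.linalg.svd(Y-Y.mean(0))[2][2];r=(Y-Y.mean(0))@n;k=abs(r)<2.5*np.std(r)+.5;Y=Y[k]
n*=np.sign(n[0]);print('head',len(Y),Y.mean(0),'n',n,'az',np.degrees(np.arctan2(n[1],n[0])),'el rad',np.arcsin(n[2]),'rms',r.std())
# top-edge & bottom-edge of the head in scene, corners by hand (crop x4, origin 230,280)
k=np.array([(655,385),(740,345),(738,420),(655,470)],float);k=np.array([230,280])+(k-[400,300])/4
print('corner px',k)
u=np.array([205,210,215,220,225,230,233]);
uv,X,C=cloud('top','top0.npz',(206,236,262,282));m=C.max(1)<75
for q in range(206,236,3):
    s=m&(uv[:,0]==q)
    if s.any():print(q,uv[s][:,1].min(),uv[s][:,1].max(),np.median(X[s],0))
E
```

```text
end (array([487.83, 352.61,   7.76]), np.float64(0.7347880910816477)) [[487.18 351.32  15.  ]] [[485.57 355.36  11.  ]]
end (array([443.06, 255.96,  13.55]), np.float64(5.190760802705361)) [[445.35 256.65  15.  ]] [[441.76 252.96  11.  ]]
handle dir deg -113.93062755416918 [-49.8   54.31] [461.33 309.  ]
head 73 [410.58 184.39  29.4 ] n [ 0.93 -0.38  0.02] az -22.235201333120024 el rad 0.017468355698369437 rms 1.1341362062846874
corner px [[293.75 301.25]
 [315.   291.25]
 [314.5  310.  ]
 [293.75 322.5 ]]
206 264 264 [448.74 250.54  27.73]
218 271 271 [417.67 200.6   62.17]
221 272 272 [413.96 189.71  59.91]
224 274 274 [410.11 182.93  21.25]
227 275 275 [402.71 167.81  56.46]
230 276 276 [398.05 155.9   64.1 ]
233 277 277 [397.31 148.1   29.57]
```

Emit:
arm_command(deltas=[{"dx": 0.02, "dy": 0.03, "dz": 0.03, "jaw": 0.6}, {"dx": 0.05, "dy": 0.07, "dz": 0.06, "jaw": 0.6}, {"dx": 0.08, "dy": 0.11, "dz": 0.06, "jaw": 0.6}, {"dx": 0.1, "dy": 0.15, "dz": 0.06, "jaw": 0.6}, {"dx": 0.13, "dy": 0.19, "dz": 0.06, "yaw": -4, "jaw": 0.6}, {"dx": 0.15, "dy": 0.23, "dz": 0.06, "yaw": -7.8, "jaw": 0.6}, {"dx": 0.18, "dy": 0.27, "dz": 0.06, "yaw": -7.8, "jaw": 0.6}, {"dx": 0.2, "dy": 0.31, "dz": 0.06, "yaw": -7.8, "jaw": 0.6}, {"dx": 0.22, "dy": 0.35, "dz": 0.06, "yaw": -7.8, "jaw": 0.6}, {"dx": 0.25, "dy": 0.39, "dz": 0.06, "yaw": -7.8, "jaw": 0.6}, {"dx": 0.27, "dy": 0.43, "dz": 0.06, "yaw": -7.8, "jaw": 0.6}, {"dx": 0.3, "dy": 0.47, "dz": 0.06, "yaw": -7.8, "jaw": 0.6}, {"dx": 0.3, "dy": 0.47, "dz": 0.06, "yaw": -7.8, "jaw": 0.6}])

```text
invalid input at $.deltas[0]: expected keys dx, dy, dz, yaw, jaw
```

```bash
python3 - <<'E'
from m import *
np.set_printoptions(precision=1,suppress=True)
T=camera_params('top');S=camera_params('scene')
print(read_state()['qpos'].round(2),read_state()['eef_pos'],read_state()['tool_rot'])
res={}
for n,box in(('top',(285,315,205,225)),('scene',(272,292,215,235))):
    uv,X,C=cloud(n,n+'0.npz',box);m=(C.max(1)<50)
    im=np.zeros((420,560),np.uint8);im[uv[m][:,1],uv[m][:,0]]=255
    k,l,st,ce=cv2.connectedComponentsWithStats(im)
    for j in range(1,k):
        if st[j,4]>5:
            q=l[uv[:,1],uv[:,0]]==j;print(n,st[j],ce[j],np.median(X[q],0),np.percentile(X[q][:,2],[5,95]))
            if n not in res or st[j,4]>res[n][0]: res[n]=(st[j,4],ce[j])
o1,d1=ray(T,res['top'][1]);o2,d2=ray(S,res['scene'][1]);d1=d1[0];d2=d2[0]
s=np.linalg.lstsq(np.c_[d1,-d2],o2-o1,rcond=None)[0];p=o1+s[0]*d1;q=o2+s[1]*d2;print('tab',p,q)
O=np.array([645,-90]);y=np.radians(12.2);R=np.array([[np.cos(y),-np.sin(y)],[np.sin(y),np.cos(y)]])
print('station tab',R.T@((p+q)[:2]/2-O))
print('expected tab px',proj(T,np.r_[O+R@[-26,0],95]),proj(S,np.r_[O+R@[-33,0],87]))
print('collets',onz(T,[(222,206),(227,225)],30),'hammer/mug',onz(T,[(358,215),(385,260)],20),onz(T,[(172,205)],100))
E
```

```text
[ 1.2  0.6  0.   1.5 -0.   1.  -0. ] [ 220.1 -610.9  197.7] [-3.1  0.   0.3]
top [294 213   5   6  11] [296.1 216.1] [614.2 -93.5  81.8] [ 12.8 106.2]
scene [279 221   6   7  35] [281.6 224.5] [613.9 -92.   86.6] [78.2 97.1]
tab [613.2 -93.9  86.6] [615.3 -93.1  87. ]
station tab [-30.8   3.1]
expected tab px [[296.5 213.9]] [[282.8 224.1]]
collets [[672.1 188.9  30. ]
 [596.9 169.7  30. ]] hammer/mug [[ 625.6 -336.    20. ]
 [ 447.5 -430.7   20. ]] [[664.4 369.5 100. ]]
```

Emit:
arm_command(deltas=[{"dx": 0.02, "dy": 0.03, "dz": 0.03, "yaw": 0, "jaw": 0.6}, {"dx": 0.05, "dy": 0.07, "dz": 0.04, "yaw": 0, "jaw": 0.6}, {"dx": 0.08, "dy": 0.11, "dz": 0.04, "yaw": 0, "jaw": 0.6}, {"dx": 0.1, "dy": 0.15, "dz": 0.04, "yaw": 0, "jaw": 0.6}, {"dx": 0.13, "dy": 0.19, "dz": 0.04, "yaw": -4, "jaw": 0.6}, {"dx": 0.15, "dy": 0.23, "dz": 0.04, "yaw": -7.6, "jaw": 0.6}, {"dx": 0.18, "dy": 0.27, "dz": 0.04, "yaw": -7.6, "jaw": 0.6}, {"dx": 0.2, "dy": 0.31, "dz": 0.04, "yaw": -7.6, "jaw": 0.6}, {"dx": 0.22, "dy": 0.35, "dz": 0.04, "yaw": -7.6, "jaw": 0.6}, {"dx": 0.25, "dy": 0.39, "dz": 0.04, "yaw": -7.6, "jaw": 0.6}, {"dx": 0.29, "dy": 0.43, "dz": 0.04, "yaw": -7.6, "jaw": 0.6}, {"dx": 0.33, "dy": 0.47, "dz": 0.03, "yaw": -7.6, "jaw": 0.6}, {"dx": 0.36, "dy": 0.5, "dz": 0.02, "yaw": -7.6, "jaw": 0.6}, {"dx": 0.37, "dy": 0.512, "dz": 0.02, "yaw": -7.6, "jaw": 0.6}, {"dx": 0.37, "dy": 0.512, "dz": 0.02, "yaw": -7.6, "jaw": 0.6}])

```text
clock: 1.6
eef_pos: [592.2, -94.3, 217.1]
tool_rot: [-3.139, -0.0, 0.22]
force: [0.3, -0.4, -0.3]
width: 51.7
gripper_force: 0.0
```

Emit:
arm_command(deltas=[{"dx": 0.02, "dy": 0.001, "dz": -0.02, "yaw": 0, "jaw": 0.6}, {"dx": 0.02, "dy": 0.001, "dz": -0.06, "yaw": 0, "jaw": 0.6}, {"dx": 0.02, "dy": 0.001, "dz": -0.1, "yaw": 0, "jaw": 0.6}, {"dx": 0.02, "dy": 0.001, "dz": -0.125, "yaw": 0, "jaw": 0.6}, {"dx": 0.02, "dy": 0.001, "dz": -0.135, "yaw": 0, "jaw": 0.6}, {"dx": 0.02, "dy": 0.001, "dz": -0.135, "yaw": 0, "jaw": 0.6}, {"dx": 0.02, "dy": 0.001, "dz": -0.135, "yaw": 0, "jaw": 0}, {"dx": 0.02, "dy": 0.001, "dz": -0.135, "yaw": 0, "jaw": 0}, {"dx": 0.02, "dy": 0.001, "dz": -0.135, "yaw": 0, "jaw": 0}, {"dx": 0.02, "dy": 0.001, "dz": -0.135, "yaw": 0, "jaw": 0}, {"dx": 0.02, "dy": 0.001, "dz": -0.135, "yaw": 0, "jaw": 0}])

```text
clock: 2.7
eef_pos: [610.7, -98.5, 84.1]
tool_rot: [3.141, -0.001, 0.213]
force: [0.7, 0.4, 0.9]
width: 0.0
gripper_force: 0.0
```

```bash
python3 - <<'E'
from h import *
for n in('scene','top'):
    i,d=get_image(n); np.savez(f'{n}1.npz',i=i,d=d)
s=np.load('scene1.npz')['i'];t=np.load('top1.npz')['i']
r=lambda a:cv2.resize(a,(400,300),interpolation=cv2.INTER_CUBIC)
save('c1',np.hstack([r(s[165:255,225:345]),r(t[150:240,240:360])]))
print(read_state())
E
```

```text
{'clock': 2.8, 'qpos': array([ 0.11902208,  0.7201273 , -0.00716722,  1.71215837,  0.00727831,
        0.70892469, -1.24953732]), 'qd': array([-0.00031693,  0.00544537, -0.00134962,  0.00141772, -0.00121807,
        0.00038719, -0.00115153]), 'tau': array([ 7.40766671e-03, -5.66814494e+01,  6.86076377e-01, -1.50736445e+01,
        8.95651319e-03, -1.43851739e-03,  1.20616337e-04]), 'eef_pos': array([610.46398772, -98.52606612,  83.75311926]), 'tool_rot': array([ 3.14145060e+00, -3.82764253e-04,  2.13147555e-01]), 'force': array([ 0.54994874, -0.10153169, -0.11050189]), 'torque': array([ 0.00786444, -0.01332889, -0.01299549]), 'gripper_force': 0.0, 'width': -0.3169249256193485}
```

View pics/c1.png

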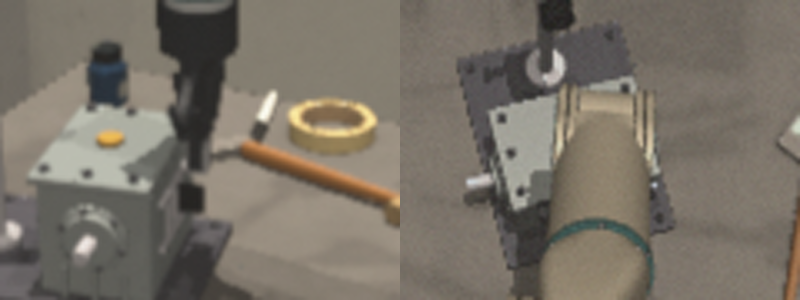

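The fingers are shut just above or behind the tab, at crop (195,165), and the tab is unmoved at (190,197). I'll check where they stand using depth.

```bash
python3 - <<'E'
from m import *
np.set_printoptions(precision=1,suppress=True)
S=camera_params('scene')
uv,X,C=cloud('scene','scene1.npz',(270,296,196,232))
O=np.array([645,-90]);y=np.radians(12.2);R=np.array([[np.cos(y),-np.sin(y)],[np.sin(y),np.cos(y)]])
for v in range(200,232,2):
    m=(uv[:,1]==v)&(C.max(1)<60)
    if m.sum()>1:
        p=np.median(X[m],0);print(v,uv[m][:,0].min(),uv[m][:,0].max(),m.sum(),p,R.T@(p[:2]-O))
print(proj(S,[[610.5,-98.5,84],[614,-93.5,87],[610.5,-98.5,103]]))
E
```

```text
200 277 288 10 [593.1 -49.4 197.4] [-42.2  50.7]
202 277 287 11 [596.  -51.3 188.4] [-39.8  48.1]
204 278 287 10 [595.2 -58.3 178.9] [-42.   41.5]
206 279 286 8 [599.7 -66.2 167.5] [-39.3  32.8]
208 282 284 3 [606.8 -86.1 150.7] [-36.5  11.9]
210 282 284 3 [608.9 -85.8 143.1] [-34.4  11.7]
212 282 284 3 [606.8 -86.4 135.8] [-36.6  11.6]
214 282 284 3 [608.3 -88.5 129.2] [-35.5   9.2]
220 279 282 4 [621.4 -99.4  98.7] [-25.   -4.2]
222 279 285 7 [612.8 -92.8  96.7] [-32.1   4. ]
224 279 285 7 [613.9 -92.7  88.9] [-30.9   3.9]
226 279 285 7 [613.8 -93.1  81.3] [-31.1   3.6]
228 281 282 2 [615.8 -93.6  73.7] [-29.3   2.7]
[[283.7 224.9]
 [282.  224.5]
 [283.7 219.7]]
```

```bash
python3 - <<'E'
from m import *
np.set_printoptions(precision=0,suppress=True)
S=camera_params('scene')
d1=np.load('scene1.npz');d0=np.load('scene0.npz')
uv,X,C=cloud('scene','scene1.npz',(276,294,206,230))
for v in range(206,230):
    print(v,*[f"{int(x[0])},{int(x[1])},{int(x[2])}" if abs(float(d1['d'][v,u])-float(d0['d'][v,u]))>12 else '.' for x,u in [(X[(uv[:,0]==u)&(uv[:,1]==v)][0],u) for u in range(278,294,2) if ((uv[:,0]==u)&(uv[:,1]==v)).any()]])
s=d1['i'];save('c2',cv2.resize(s[195:235,262:310],(768,640))[:600])
E
```

```text
206 615,-68,163 606,-64,167 601,-69,165 593,-66,169 589,-73,166 596,-99,154 . .
207 . 608,-68,161 604,-73,160 594,-67,164 590,-74,162 599,-106,147 . .
208 . . 610,-86,149 602,-85,152 600,-95,148 600,-109,141 . .
209 . . 609,-84,147 603,-86,147 602,-99,142 598,-104,141 . .
210 . . 610,-85,143 600,-81,147 601,-97,140 598,-105,136 . .
211 . . 609,-85,139 602,-85,141 600,-95,137 599,-107,132 . .
212 . . 610,-86,135 605,-90,135 600,-95,134 597,-101,131 . .
213 . . 609,-85,132 604,-87,133 600,-95,130 598,-105,126 . .
214 . . 608,-83,130 604,-88,129 600,-94,127 598,-105,122 701,-331,-2 .
215 . . 610,-86,125 603,-86,126 599,-93,124 597,-103,120 . .
216 . . 610,-87,121 602,-85,123 599,-93,120 . . .
217 . . 612,-91,115 605,-91,116 600,-95,116 . . .
218 . . . . . . . .
219 . . . . . . . .
220 . . . . . . . .
221 . . . . . . . .
222 . . . . . . . .
223 . . . . . . . .
224 . . . . . . . .
225 . 620,-92,84 . . . . . .
226 . . . . . . . .
227 . . . . . . .
228 . . . . . . . .
229 . . . . . . . .
```

View pics/c2.png

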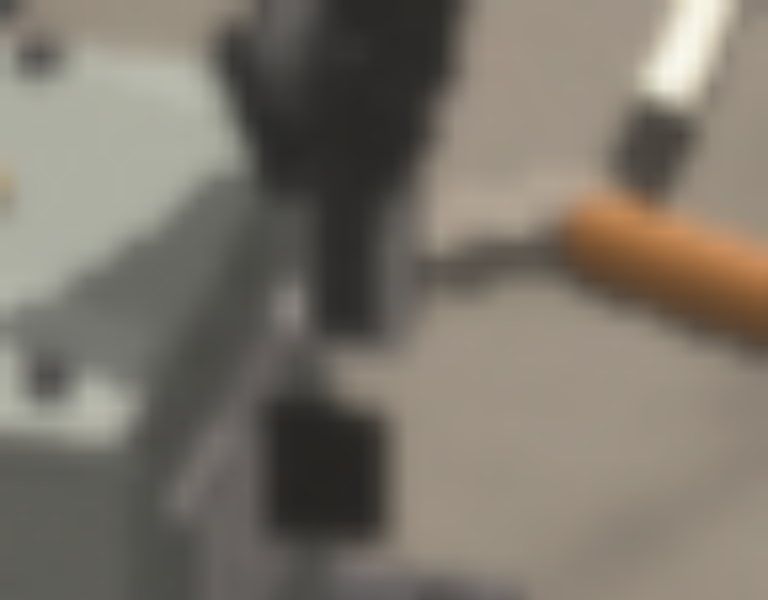

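Depth puts the fingertips at z≈116, so they closed above the tab (top at 102). The reported TCP height therefore reads about 31 mm low. I'll open, go 31 mm lower and pinch again, watching the force.

Emit:
arm_command(deltas=[{"dx": 0, "dy": 0, "dz": 0.0, "yaw": 0, "jaw": 0.6}, {"dx": 0, "dy": 0, "dz": 0, "yaw": 0, "jaw": 0.6}, {"dx": 0.001, "dy": 0, "dz": 0, "yaw": 0, "jaw": 0.6}, {"dx": 0.002, "dy": 0.001, "dz": -0.015, "yaw": 0, "jaw": 0.6}, {"dx": 0.003, "dy": 0.001, "dz": -0.031, "yaw": 0, "jaw": 0.6}, {"dx": 0.003, "dy": 0.001, "dz": -0.031, "yaw": 0, "jaw": 0}, {"dx": 0.003, "dy": 0.001, "dz": -0.031, "yaw": 0, "jaw": 0}, {"dx": 0.003, "dy": 0.001, "dz": -0.031, "yaw": 0, "jaw": 0}, {"dx": 0.003, "dy": 0.001, "dz": -0.031, "yaw": 0, "jaw": 0}, {"dx": 0.003, "dy": 0.001, "dz": -0.031, "yaw": 0, "jaw": 0}])

```text
clock: 3.8
eef_pos: [613.4, -97.7, 52.5]
tool_rot: [3.141, -0.0, 0.213]
force: [1.4, -1.9, -3.5]
width: 8.4
gripper_force: 59.5
```

The tab is gripped (60 N). Next I drag it along station -y.

Emit:
arm_command(deltas=[{"dx": 0.002, "dy": -0.01, "dz": 0, "yaw": 0, "jaw": 0}, {"dx": 0.0042, "dy": -0.02, "dz": 0, "yaw": 0, "jaw": 0}, {"dx": 0.0063, "dy": -0.03, "dz": 0, "yaw": 0, "jaw": 0}, {"dx": 0.0084, "dy": -0.04, "dz": 0, "yaw": 0, "jaw": 0}, {"dx": 0.0106, "dy": -0.049, "dz": 0, "yaw": 0, "jaw": 0}, {"dx": 0.011, "dy": -0.0505, "dz": 0, "yaw": 0, "jaw": 0}, {"dx": 0.011, "dy": -0.0505, "dz": 0, "yaw": 0, "jaw": 0}, {"dx": 0.011, "dy": -0.0505, "dz": 0, "yaw": 0, "jaw": 0}, {"dx": 0.011, "dy": -0.0505, "dz": 0, "yaw": 0, "jaw": 0}])

```text
clock: 4.7
eef_pos: [624.4, -146.1, 52.5]
tool_rot: [-3.139, -0.0, 0.214]
force: [0.3, 5.8, -2.4]
width: 8.8
gripper_force: 60.1
```

The shutter moved 49.6 mm and reached its stop. I'll release, rise and go over to the mirror.

Emit:
arm_command(deltas=[{"dx": 0, "dy": 0, "dz": 0, "yaw": 0, "jaw": 0.7}, {"dx": 0, "dy": 0, "dz": 0, "yaw": 0, "jaw": 0.7}, {"dx": 0, "dy": 0, "dz": 0.01, "yaw": 0, "jaw": 0.7}, {"dx": 0, "dy": 0, "dz": 0.05, "yaw": 0, "jaw": 0.7}, {"dx": -0.02, "dy": 0, "dz": 0.095, "yaw": 0, "jaw": 0.7}, {"dx": -0.04, "dy": 0.04, "dz": 0.11, "yaw": 8, "jaw": 0.7}, {"dx": -0.06, "dy": 0.085, "dz": 0.11, "yaw": 16, "jaw": 0.7}, {"dx": -0.08, "dy": 0.13, "dz": 0.11, "yaw": 24, "jaw": 0.7}, {"dx": -0.1, "dy": 0.175, "dz": 0.11, "yaw": 32, "jaw": 0.7}, {"dx": -0.12, "dy": 0.22, "dz": 0.11, "yaw": 40, "jaw": 0.7}, {"dx": -0.14, "dy": 0.265, "dz": 0.11, "yaw": 48, "jaw": 0.7}, {"dx": -0.15, "dy": 0.31, "dz": 0.11, "yaw": 54.5, "jaw": 0.7}, {"dx": -0.165, "dy": 0.355, "dz": 0.1, "yaw": 54.5, "jaw": 0.7}, {"dx": -0.175, "dy": 0.4, "dz": 0.08, "yaw": 54.5, "jaw": 0.7}, {"dx": -0.175, "dy": 0.414, "dz": 0.05, "yaw": 54.5, "jaw": 0.7}, {"dx": -0.175, "dy": 0.414, "dz": 0.04, "yaw": 54.5, "jaw": 0.7}, {"dx": -0.175, "dy": 0.414, "dz": 0.04, "yaw": 54.5, "jaw": 0.7}, {"dx": -0.175, "dy": 0.414, "dz": 0.04, "yaw": 54.5, "jaw": 0.7}])

```text
clock: 6.5
eef_pos: [450.6, 264.1, 93.3]
tool_rot: [3.14, 0.0, 1.162]
force: [0.4, 0.6, -0.1]
width: 60.1
gripper_force: 0.0
```

```bash
python3 - <<'E'
from m import *
np.set_printoptions(precision=1,suppress=True)
for n in('scene','top'):
    i,d=get_image(n); np.savez(f'{n}2.npz',i=i,d=d)
s=read_state();print(s['eef_pos'],s['tool_rot'],s['qpos'],s['width'])
S=camera_params('scene')
print('tcp px',proj(S,s['eef_pos']),proj(S,s['eef_pos']+[0,0,31]))
# is tab moved
uv,X,C=cloud('scene','scene2.npz',(272,310,205,240));m=(C.max(1)<45)&(abs(X[:,2]-87)<14)&(X[:,0]>560);print('tab',m.sum(),np.median(X[m],0))
d0=np.load('scene0.npz')['d']
uv,X,C=cloud('scene','scene2.npz',(200,360,180,345))
d2=np.load('scene2.npz')['d'];g=np.linalg.norm(X[:,:2]-s['eef_pos'][:2],axis=1)<75
g&=(abs(d2[uv[:,1],uv[:,0]]-d0[uv[:,1],uv[:,0]])>20)
print('lowest gripper pts z',np.sort(X[g][:,2])[:12], X[g][np.argsort(X[g][:,2])[:5]])
im=np.load('scene2.npz')['i'];save('c3',np.hstack([cv2.resize(im[180:360,190:350],(480,540)),cv2.resize(im[195:255,225:315],(320,540))]))
E
```

```text
[450.9 264.7  93.8] [ 3.1 -0.   1.2] [-0.4  0.6 -0.2  2.   0.2  0.6 -1.2] 60.10897844322789
tcp px [[274.3 300.2]] [[274.3 289.6]]
tab 0 [nan nan nan]
lowest gripper pts z [ -1.1  -0.8   0.2   0.8   2.8 130.1 130.4 131.7 132.5 133.  133.  133.7] [[398.4 251.1  -1.1]
 [477.5 234.2  -0.8]
 [483.  207.4   0.2]
 [457.6 199.6   0.8]
 [427.7 290.6   2.8]]
  return _methods._mean(a, axis=axis, dtype=dtype,
  ret = um.true_divide(
```

View pics/c3.png

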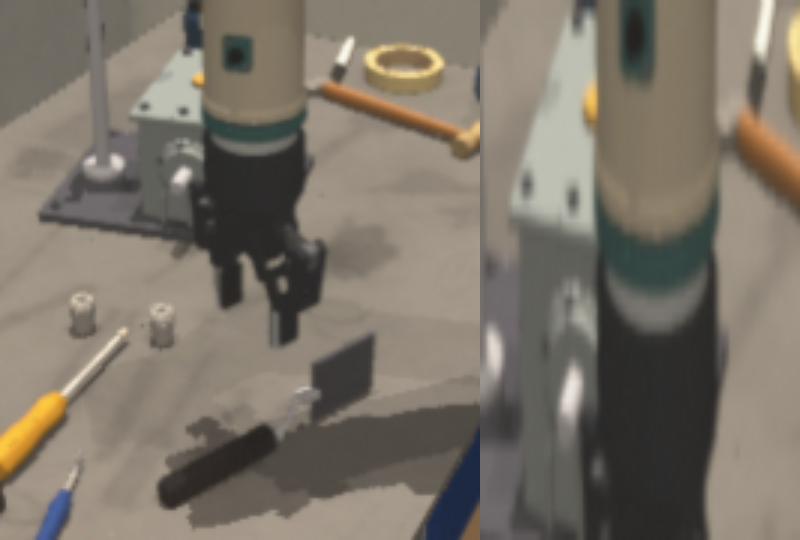

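The picture shows the open fingers above the handle, with tips at px (267,280) and (284,293). Depth gives them z≈130 against a reported 94, so the ~+30 mm offset holds. Next I descend and grip.

Emit:
arm_command(deltas=[{"dx": 0, "dy": 0, "dz": -0.03, "yaw": 0, "jaw": 0.7}, {"dx": 0, "dy": 0.001, "dz": -0.07, "yaw": 0, "jaw": 0.7}, {"dx": 0, "dy": 0.002, "dz": -0.095, "yaw": 0, "jaw": 0.7}, {"dx": 0, "dy": 0.002, "dz": -0.108, "yaw": 0, "jaw": 0.7}, {"dx": 0, "dy": 0.002, "dz": -0.115, "yaw": 0, "jaw": 0.7}, {"dx": 0, "dy": 0.002, "dz": -0.115, "yaw": 0, "jaw": 0.7}, {"dx": 0, "dy": 0.002, "dz": -0.115, "yaw": 0, "jaw": 0}, {"dx": 0, "dy": 0.002, "dz": -0.115, "yaw": 0, "jaw": 0}, {"dx": 0, "dy": 0.002, "dz": -0.115, "yaw": 0, "jaw": 0}, {"dx": 0, "dy": 0.002, "dz": -0.115, "yaw": 0, "jaw": 0}, {"dx": 0, "dy": 0.002, "dz": -0.115, "yaw": 0, "jaw": 0}])

```text
clock: 7.7
eef_pos: [450.1, 268.3, -21.3]
tool_rot: [3.14, -0.002, 1.164]
force: [0.4, 0.0, 5.5]
width: 16.3
gripper_force: 59.0
```

The handle is gripped (16 mm, 59 N). The underside sits at 0 when the reported z is -21.3, so I can take mirror heights from that. I'll lift, then turn it so the glass faces the scene camera and measure the swivel angle.

Emit:
arm_command(deltas=[{"dx": 0, "dy": 0, "dz": 0.02, "yaw": 0, "jaw": 0}, {"dx": 0, "dy": 0, "dz": 0.06, "yaw": 0, "jaw": 0}, {"dx": 0, "dy": 0, "dz": 0.1, "yaw": 0, "jaw": 0}, {"dx": 0, "dy": -0.02, "dz": 0.12, "yaw": 8, "jaw": 0}, {"dx": 0, "dy": -0.04, "dz": 0.12, "yaw": 16, "jaw": 0}, {"dx": 0, "dy": -0.06, "dz": 0.12, "yaw": 24, "jaw": 0}, {"dx": 0.01, "dy": -0.08, "dz": 0.12, "yaw": 32, "jaw": 0}, {"dx": 0.01, "dy": -0.1, "dz": 0.12, "yaw": 40, "jaw": 0}, {"dx": 0.01, "dy": -0.12, "dz": 0.12, "yaw": 48, "jaw": 0}, {"dx": 0.02, "dy": -0.14, "dz": 0.12, "yaw": 56, "jaw": 0}, {"dx": 0.02, "dy": -0.16, "dz": 0.12, "yaw": 64, "jaw": 0}, {"dx": 0.02, "dy": -0.18, "dz": 0.12, "yaw": 72, "jaw": 0}, {"dx": 0.02, "dy": -0.2, "dz": 0.12, "yaw": 80, "jaw": 0}, {"dx": 0.03, "dy": -0.21, "dz": 0.12, "yaw": 88, "jaw": 0}, {"dx": 0.03, "dy": -0.21, "dz": 0.12, "yaw": 96, "jaw": 0}, {"dx": 0.03, "dy": -0.21, "dz": 0.12, "yaw": 104, "jaw": 0}, {"dx": 0.03, "dy": -0.21, "dz": 0.12, "yaw": 112, "jaw": 0}, {"dx": 0.03, "dy": -0.21, "dz": 0.12, "yaw": 120, "jaw": 0}, {"dx": 0.03, "dy": -0.21, "dz": 0.12, "yaw": 128, "jaw": 0}, {"dx": 0.03, "dy": -0.21, "dz": 0.12, "yaw": 130.5, "jaw": 0}])

```text
clock: 9.7
eef_pos: [479.2, 57.4, 97.6]
tool_rot: [-3.141, -0.0, -2.838]
force: [0.7, 0.8, -2.1]
width: 15.8
gripper_force: 59.1
```

```bash
cat > head.py <<'E'
from m import *
np.set_printoptions(precision=2,suppress=True)
def measure(tag,ncap=1,show=True,R0=45):
    S=camera_params('scene');s=read_state();p=s['eef_pos'];ty=s['tool_rot'][2];my=ty-np.pi
    mx=np.array([np.cos(my),np.sin(my),0]);yv=np.array([-mx[1],mx[0],0])
    zo=p[2]+21.3; c=np.r_[p[:2],0]+94*mx; c[2]=zo+34
    for k in range(ncap):
        i,d=get_image('scene');np.savez(f's_{tag}.npz',i=i,d=d)
    u=proj(S,c)[0]; print('tcp',p,'mirror yaw',np.degrees(my),'exp head',c,'px',u)
    uv,X,C=cloud('scene',f's_{tag}.npz',tuple(int(v) for v in(u[0]-60,u[0]+60,u[1]-60,u[1]+60)))
    q=X-c;l=np.c_[q@mx,q@yv,q[:,2]]
    m=(abs(l[:,0])<27)&(abs(l[:,1])<18)&(abs(l[:,2])<24)
    Y=X[m]
    for _ in range(5):
        n=np.linalg.svd(Y-Y.mean(0),full_matrices=False)[2][2];r=(Y-Y.mean(0))@n;Y=Y[abs(r)<2.5*r.std()+.3]
    n*=np.sign(n@yv);ctr=Y.mean(0)
    print('plane pts',len(Y),'rms',r.std(),'theta',np.arcsin(n[2]),'az-normal err deg',np.degrees(np.arctan2(n[1],n[0])-np.arctan2(yv[1],yv[0])),'centre l',np.array([(ctr-c)@mx,(ctr-c)@yv,ctr[2]-c[2]]),'plane y offset at c',((ctr-c)@n))
    # extents of the head
    w=(abs(l[:,0])<50)&(abs((X-ctr)@n)<6)&(abs(l[:,2])<45)
    print('extent x',np.percentile(l[w][:,0],[1,99]),'z',np.percentile(l[w&(abs(l[:,0])<30)][:,2],[1,99]))
    print('force',s['force'],'width',s['width'],'clock',s['clock'],'q',s['qpos'])
    return i,u
E
python3 - <<'E'
from head import *
i,u=measure('a')
v=int(u[1]);h=int(u[0]);save('c4',cv2.resize(i[v-75:v+75,h-110:h+90],(800,600),interpolation=cv2.INTER_CUBIC))
T=camera_params('top');S=camera_params('scene')
a=np.array([260.4,205.]);b=np.array([250,239.])
o1,d1=ray(T,a);o2,d2=ray(S,b);d1=d1[0];d2=d2[0];s=np.linalg.lstsq(np.c_[d1,-d2],o2-o1,rcond=None)[0];print('shaft',o1+s[0]*d1,o2+s[1]*d2)
uv,X,C=cloud('scene','s_a.npz',(275,320,205,245));m=(C.max(1)<50)&(abs(X[:,2]-87)<16)&(X[:,0]>580);print('tab',m.sum(),np.median(X[m],0) if m.any() else '')
E
```

```text
tcp [479.16  57.41  97.56] mirror yaw -342.5980019431085 exp head [568.86  85.53 152.86] px [267.02 234.35]
plane pts 295 rms 1.9683804509794334 theta 0.032102763826454134 az-normal err deg 0.04829898430332772 centre l [-0.44  2.77  0.24] plane y offset at c 2.775357946734212
extent x [-43.35  34.17] z [-31.61  28.81]
force [ 0.67  0.79 -2.1 ] width 15.792090691952675 clock 9.7 q [ 0.42  0.71 -0.92  2.06  0.82  0.79  0.86]
shaft [658.01  38.09  90.41] [655.12  36.79  89.68]
tab 39 [ 625.36 -140.91   88.82]
```

View pics/c4.png

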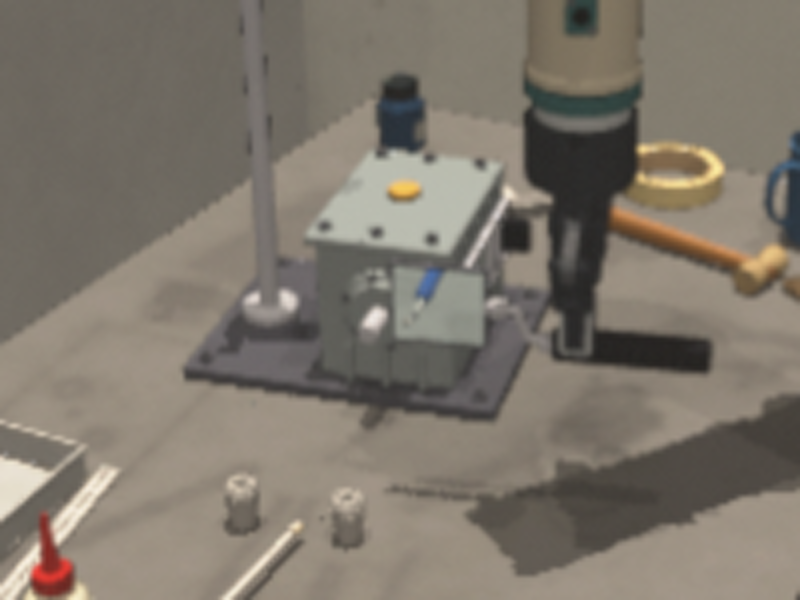

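The glass plane fit gives θ≈0.03 rad, and the head is within 1 mm of the predicted position. The tab has moved 49 mm, so the shutter is open. The swivel must go up to about 0.35, so I'll turn it by pushing the back of the head's lower edge against the fixed plate's left front corner.

Emit:
arm_command(deltas=[{"dx": 0.01, "dy": -0.01, "dz": -0.02, "yaw": 0, "jaw": 0}, {"dx": 0.022, "dy": -0.03, "dz": -0.05, "yaw": 0, "jaw": 0}, {"dx": 0.022, "dy": -0.05, "dz": -0.085, "yaw": 0, "jaw": 0}, {"dx": 0.022, "dy": -0.06, "dz": -0.108, "yaw": 0, "jaw": 0}, {"dx": 0.022, "dy": -0.06, "dz": -0.116, "yaw": 0, "jaw": 0}, {"dx": 0.022, "dy": -0.06, "dz": -0.116, "yaw": 0, "jaw": 0}, {"dx": 0.022, "dy": -0.06, "dz": -0.116, "yaw": 0, "jaw": 0}])

```text
clock: 10.45
eef_pos: [502.2, -0.5, -17.3]
tool_rot: [3.141, 0.002, -2.84]
force: [1.1, 0.7, -2.1]
width: 16.2
gripper_force: 59.1
```

Emit:
arm_command(deltas=[{"dx": 0.002, "dy": -0.01, "dz": 0, "yaw": 0, "jaw": 0}, {"dx": 0.0038, "dy": -0.018, "dz": 0, "yaw": 0, "jaw": 0}, {"dx": 0.0046, "dy": -0.022, "dz": 0, "yaw": 0, "jaw": 0}, {"dx": 0.0053, "dy": -0.025, "dz": 0, "yaw": 0, "jaw": 0}, {"dx": 0.0053, "dy": -0.025, "dz": 0, "yaw": 0, "jaw": 0}])

```text
clock: 10.95
eef_pos: [506.9, -24.4, -18.0]
tool_rot: [3.137, 0.003, -2.839]
force: [-0.5, 5.9, -1.5]
width: 16.2
gripper_force: 59.4
```

```bash
python3 -c "
from head import *
measure('b')"
```

```text
tcp [506.89 -24.37 -17.97] mirror yaw -342.6510740600958 exp head [596.61   3.66  37.33] px [272.53 253.42]
plane pts 234 rms 1.9539369670129976 theta 0.04221288828697446 az-normal err deg 0.9551276974078813 centre l [-0.3   3.56  0.25] plane y offset at c 3.5702987083129507
extent x [-47.17  41.38] z [-39.34  29.65]
force [-0.46  5.87 -1.46] width 16.18943076341748 clock 10.95 q [ 0.46  0.91 -0.72  2.05  1.08  0.63  0.85]
```

Contact shows at 5.9 N. I'll push 9 mm further, then back off and measure.

Emit:
arm_command(deltas=[{"dx": 0.0006, "dy": -0.003, "dz": 0, "yaw": 0, "jaw": 0}, {"dx": 0.0013, "dy": -0.006, "dz": 0, "yaw": 0, "jaw": 0}, {"dx": 0.0019, "dy": -0.009, "dz": 0, "yaw": 0, "jaw": 0}, {"dx": 0.0019, "dy": -0.009, "dz": 0, "yaw": 0, "jaw": 0}])

```text
clock: 11.4
eef_pos: [509.1, -31.9, -18.0]
tool_rot: [3.136, 0.004, -2.837]
force: [-0.8, 6.7, -1.9]
width: 16.2
gripper_force: 59.3
```

```bash
python3 -c "
from head import *
measure('c')"
```

```text
tcp [509.05 -31.92 -18.  ] mirror yaw -342.55632209930354 exp head [598.73  -3.74  37.3 ] px [273.06 252.11]
plane pts 271 rms 2.6150046747201143 theta 0.308067620840752 az-normal err deg 0.19019822402345812 centre l [-0.08  3.61  0.02] plane y offset at c 3.4467021963265787
extent x [-47.32  47.56] z [-39.31  31.66]
force [-0.8   6.74 -1.93] width 16.216091153472373 clock 11.4 q [ 0.48  0.91 -0.73  2.04  1.08  0.63  0.87]
```

Emit:
arm_command(deltas=[{"dx": 0.0005, "dy": -0.002, "dz": 0, "yaw": 0, "jaw": 0}, {"dx": 0.0005, "dy": -0.002, "dz": 0, "yaw": 0, "jaw": 0}, {"dx": 0.0005, "dy": -0.002, "dz": 0, "yaw": 0, "jaw": 0}, {"dx": 0, "dy": 0.003, "dz": 0, "yaw": 0, "jaw": 0}, {"dx": -0.005, "dy": 0.03, "dz": 0, "yaw": 0, "jaw": 0}, {"dx": -0.01, "dy": 0.05, "dz": 0.03, "yaw": 0, "jaw": 0}, {"dx": -0.02, "dy": 0.08, "dz": 0.07, "yaw": 0, "jaw": 0}, {"dx": -0.03, "dy": 0.1, "dz": 0.11, "yaw": 0, "jaw": 0}, {"dx": -0.03, "dy": 0.1, "dz": 0.12, "yaw": 0, "jaw": 0}, {"dx": -0.03, "dy": 0.1, "dz": 0.12, "yaw": 0, "jaw": 0}, {"dx": -0.03, "dy": 0.1, "dz": 0.12, "yaw": 0, "jaw": 0}])

```text
clock: 12.55
eef_pos: [478.4, 61.9, 100.7]
tool_rot: [-3.14, -0.002, -2.844]
force: [0.2, -0.4, -2.1]
width: 16.3
gripper_force: 59.4
```

```bash
python3 -c "
from head import *
measure('d');measure('e')"
```

```text
tcp [478.44  61.87 100.75] mirror yaw -342.926296491861 exp head [568.3   89.47 156.05] px [266.49 234.02]
plane pts 352 rms 2.0941795819769107 theta 0.38432492084767583 az-normal err deg -0.055139354440135 centre l [ 0.08  1.97 -0.07] plane y offset at c 1.802638355884331
extent x [-44.29  34.77] z [-29.23  27.29]
force [ 0.19 -0.41 -2.12] width 16.31234580863091 clock 12.55 q [ 0.41  0.71 -0.91  2.05  0.81  0.79  0.86]
tcp [478.03  61.91 100.28] mirror yaw -342.93005914784476 exp head [567.89  89.5  155.58] px [266.62 234.2 ]
plane pts 354 rms 2.1290699816297685 theta 0.3792902994258484 az-normal err deg -0.1851231982308608 centre l [-0.22  2.16 -0.13] plane y offset at c 1.9600029894804238
extent x [-44.67  34.72] z [-30.02  27.25]
force [-0.18  0.34 -2.32] width 16.129752932099304 clock 12.6 q [ 0.41  0.71 -0.91  2.05  0.81  0.79  0.86]
```

θ≈0.38 (two readings), which puts the glass at z≈86 when it is 118 mm in front of the mark. I'll turn it at a safe height and then move to the viewing pose.

Emit:
arm_command(deltas=[{"dx": -0.02, "dy": 0, "dz": 0, "yaw": -4, "jaw": 0}, {"dx": -0.03, "dy": 0, "dz": 0, "yaw": -12, "jaw": 0}, {"dx": -0.03, "dy": 0, "dz": 0, "yaw": -20, "jaw": 0}, {"dx": -0.03, "dy": 0, "dz": 0, "yaw": -28, "jaw": 0}, {"dx": -0.03, "dy": 0, "dz": 0, "yaw": -36, "jaw": 0}, {"dx": -0.03, "dy": 0, "dz": 0, "yaw": -44, "jaw": 0}, {"dx": -0.03, "dy": 0, "dz": 0, "yaw": -52, "jaw": 0}, {"dx": -0.03, "dy": 0, "dz": 0, "yaw": -60, "jaw": 0}, {"dx": -0.03, "dy": 0, "dz": 0, "yaw": -68, "jaw": 0}, {"dx": -0.03, "dy": 0, "dz": 0, "yaw": -76, "jaw": 0}, {"dx": -0.02, "dy": -0.02, "dz": -0.01, "yaw": -84, "jaw": 0}, {"dx": 0, "dy": -0.04, "dz": -0.03, "yaw": -92, "jaw": 0}, {"dx": 0.015, "dy": -0.06, "dz": -0.05, "yaw": -94.9, "jaw": 0}, {"dx": 0.025, "dy": -0.08, "dz": -0.065, "yaw": -94.9, "jaw": 0}, {"dx": 0.0286, "dy": -0.0855, "dz": -0.071, "yaw": -94.9, "jaw": 0}, {"dx": 0.0286, "dy": -0.0855, "dz": -0.071, "yaw": -94.9, "jaw": 0}, {"dx": 0.0286, "dy": -0.0855, "dz": -0.071, "yaw": -94.9, "jaw": 0}, {"dx": 0.0286, "dy": -0.0855, "dz": -0.071, "yaw": -94.9, "jaw": 0}])

```text
clock: 14.45
eef_pos: [506.9, -20.2, 31.1]
tool_rot: [3.141, -0.001, 1.787]
force: [-0.2, -0.5, -1.1]
width: 16.1
gripper_force: 59.3
```

```bash
python3 - <<'E'
from head import *
i,u=measure('f')
it,dt=get_image('top')
v=int(u[1]);h=int(u[0])
save('c5',np.hstack([cv2.resize(i[v-60:v+60,h-80:h+80],(400,300),interpolation=cv2.INTER_CUBIC),cv2.resize(it[150:240,240:360],(400,300),interpolation=cv2.INTER_CUBIC)]))
O=np.array([645,-90]);y=np.radians(12.2);R=np.array([[np.cos(y),-np.sin(y)],[np.sin(y),np.cos(y)]])
s=read_state();p=s['eef_pos'];my=s['tool_rot'][2]-np.pi;th=.382
mx=np.array([np.cos(my),np.sin(my),0]);yv=np.array([-mx[1],mx[0],0]);n=np.cos(th)*yv+[0,0,np.sin(th)]
g=p+[0,0,21.3+34]+94*mx+3*n
W=lambda q:np.r_[O+R@q[:2],q[2]]
gs=np.r_[R.T@(g[:2]-O),g[2]];zup=np.cross(n,mx)
a=W(np.array([31,0,146.]))-g
print('glass station',gs,'dist mark',np.linalg.norm(gs-[0,0,80]),'aim in glass x,y',a@mx,a@zup)
E
```

```text
tcp [506.93 -20.16  31.07] mirror yaw -77.58663876816935 exp head [ 527.14 -111.96   86.37] px [309.13 228.2 ]Traceback (most recent call last):
  File "<stdin>", line 2, in <module>
  File "head.py", line 15, in measure
    n=np.linalg.svd(Y-Y.mean(0),full_matrices=False)[2][2];r=(Y-Y.mean(0))@n;Y=Y[abs(r)<2.5*r.std()+.3]
      ~~~~~~~~~~~~~~~~~~~~~~~~~~~~~~~~~~~~~~~~~~~~~~~~~^^^
IndexError: index 2 is out of bounds for axis 0 with size 1
```

```bash
cat > chk.py <<'E'
from head import *
def chk(ox=645,oy=-90,yw=12.2,th=.382):
    O=np.array([ox,oy]);y=np.radians(yw);R=np.array([[np.cos(y),-np.sin(y)],[np.sin(y),np.cos(y)]])
    s=read_state();p=s['eef_pos'];my=s['tool_rot'][2]-np.pi
    mx=np.array([np.cos(my),np.sin(my),0]);yv=np.array([-mx[1],mx[0],0]);n=np.cos(th)*yv+[0,0,np.sin(th)]
    g=p+[0,0,21.3+34]+94*mx+3*n;a=np.r_[O+R@[31,0],146]-g
    gs=np.r_[R.T@(g[:2]-O),g[2]]
    print(ox,oy,yw,th,'glass',gs,'dist',np.linalg.norm(gs-[0,0,80]),'aim xy',a@mx,a@np.cross(n,mx))
E
python3 - <<'E'
from chk import *
S=camera_params('scene')
print(onz(S,np.array([(30,543),(287,577),(330,472)])/3.3333+[195,90],12))
for k in((645,-90,12.2,.382),(643,-87,12,.382),(645,-92,12.6,.37),(645,-90,12.2,.40)): chk(*k)
i,d=get_image('scene');it,dt=get_image('top')
save('c5',np.hstack([cv2.resize(i[150:290,210:370],(400,350)),cv2.resize(it[150:255,240:360],(400,350))]))
E
```

```text
[[ 810.64   66.44   12.  ]
 [ 566.41    4.95   12.  ]
 [ 616.79 -190.44   12.  ]]
645 -90 12.2 0.382 glass [-116.9     3.31   87.6 ] dist 117.19282527449245 aim xy 3.865182791950648 0.9336536413792516
643 -87 12 0.382 glass [-115.58   -0.45   87.6 ] dist 115.82800802059525 aim xy 0.6135675569435008 0.4457372327841611
645 -92 12.6 0.37 glass [-116.42    6.08   87.56] dist 116.82765713056125 aim xy 5.6019964854822 -1.165814002311059
645 -90 12.2 0.4 glass [-116.92    3.31   87.65] dist 117.21659691458274 aim xy 3.8651827919506516 3.849318503399722
```

View pics/c5.png

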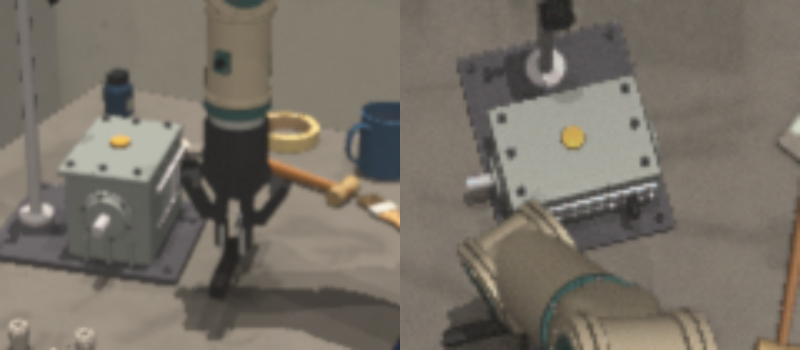

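The picture shows the mirror held in front of the window, clear of the station. The open tab is at top-crop (632,208). Across the calibration variants the aim error is at most 6 mm (long side) and 4 mm (short side). I'll settle the arm and hand in.

Emit:
arm_command(deltas=[{"dx": 0, "dy": -0.002, "dz": 0, "yaw": 0, "jaw": 0}, {"dx": 0, "dy": -0.002, "dz": 0, "yaw": 0, "jaw": 0}, {"dx": 0, "dy": -0.002, "dz": 0, "yaw": 0, "jaw": 0}, {"dx": 0, "dy": -0.002, "dz": 0, "yaw": 0, "jaw": 0}, {"dx": 0, "dy": -0.002, "dz": 0, "yaw": 0, "jaw": 0}, {"dx": 0, "dy": -0.002, "dz": 0, "yaw": 0, "jaw": 0}])

```text
clock: 15.2
eef_pos: [507.1, -23.5, 30.5]
tool_rot: [-3.142, -0.0, 1.786]
force: [0.3, 0.4, -1.9]
width: 16.3
gripper_force: 59.3
```

```bash
python3 -c "
from chk import *
chk();s=read_state();print(s['qd'],s['gripper_force'],s['force'],s['clock'])
print(finish_job())"
```

```text
645 -90 12.2 0.382 glass [-117.77    0.12   86.91] dist 117.96948275250918 aim xy 0.39990245822068005 0.6228476042299107
[ 0. -0. -0. -0.  0.  0. -0.] 59.30885553359985 [ 0.26  0.41 -1.91] 15.2
the job is handed in; nothing more can be done
None
```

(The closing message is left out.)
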